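# Sort tagged sensor modules into the pass and reject nests

### The job

Sort the two tagged sensor modules: the one with the round tag has passed and belongs in the nest with the round tag, the one with the square tag is a reject and belongs in the nest with the square tag. Stand each one upright in its nest's lane and slide it gently back along the lane until it has pushed the end stop's plunger fully in - each stop is set differently every time, so feel for it, and do not force back the black sleeve that carries the plunger - then let go. Leave the untagged module, the small beaker and the cork where they are.

Things in the scene. Friction and masses are not known exactly. Their poses are not given: they have to be found in the camera images.
- round_module: Loose grey sensor module, a box 60 long (its x) x 36 wide (its y) x 50 high, 0.13 to 0.25 kg, standing upright on the bench; on the middle of its top a flat raised white ROUND tag, 22 mm across, 3 thick. Both ends alike, so either way round will do. Origin: centre of its underside, z up.
- square_module: Loose grey sensor module, a box 60 long (its x) x 36 wide (its y) x 50 high, 0.13 to 0.25 kg, standing upright on the bench; on the middle of its top a flat raised white SQUARE tag, 22 x 22, 3 thick. Both ends alike, so either way round will do. Origin: centre of its underside, z up.
- blank_module: Loose grey sensor module, a box 60 long (its x) x 36 wide (its y) x 50 high, 0.13 to 0.25 kg, standing upright on the bench; its top is bare, no tag. It is untested and stays where it is. Both ends alike, so either way round will do. Origin: centre of its underside, z up.
- round_nest: Pass nest: grey metal fixture fixed to the bench, base 240 long (x -130 to 110) x 76 x 8 thick, with a white ROUND tag (26 across, 3 thick) at its mouth, x = -112. Behind it a straight lane along x, 41 wide, open above: floor at z = 8, side walls 6 thick, tops at z = 18, from x = -90. A dark end stop is clamped in its far part. Origin: underside, on the lane's middle line; x points from mouth to stop, z up.
- square_nest: Reject nest: grey metal fixture fixed to the bench, base 240 long (x -130 to 110) x 76 x 8 thick, with a white SQUARE tag (26 across, 3 thick) at its mouth, x = -112. Behind it a straight lane along x, 41 wide, open above: floor at z = 8, side walls 6 thick, tops at z = 18, from x = -90. A dark end stop is clamped in its far part. Origin: underside, on the lane's middle line; x points from mouth to stop, z up.
- round_nest_entry (a point): Point on the lane floor of the pass (round) nest, on its middle line, 50 mm to the mouth side of the nest's origin: there is always room to set a module down here, centred, before sliding it along +x. Axes as the nest's.
- square_nest_entry (a point): Point on the lane floor of the reject (square) nest, on its middle line, 50 mm to the mouth side of the nest's origin: there is always room to set a module down here, centred, before sliding it along +x. Axes as the nest's.
- round_nest_plunger (a joint): Travel in m of the pass (round) nest's spring plunger: 0 free, 0.006 fully in. Steel, 14 diameter, axis 28 above the underside; its tip stands 8 proud of the sleeve when free, 2 when in; its spring is very light (0.24 N), so a module left against it holds it in.
- square_nest_plunger (a joint): Travel in m of the reject (square) nest's spring plunger: 0 free, 0.006 fully in. Steel, 14 diameter, axis 28 above the underside; its tip stands 8 proud of the sleeve when free, 2 when in; its spring is very light (0.24 N), so a module left against it holds it in.
- round_nest_sleeve (a joint): Slip in m of the pass (round) nest's black sleeve (24 diameter) that carries the plunger: 0 as set; pushed with over 18 N it slips back into the end stop and stays there, up to 0.012. Its front is set anywhere from nest x = 35 to 70, differently each time, not reported: feel for it. The stop's block starts 12 behind it, 56 wide, 57 high.
- square_nest_sleeve (a joint): Slip in m of the reject (square) nest's black sleeve (24 diameter) that carries the plunger: 0 as set; pushed with over 18 N it slips back into the end stop and stays there, up to 0.012. Its front is set anywhere from nest x = 35 to 70, differently each time, not reported: feel for it. The stop's block starts 12 behind it, 56 wide, 57 high.
- beaker_50: Small loose glass beaker, 51 x 57 x 56 high, a bystander between the task's things. Origin: centre of its underside.
- cork_stopper: Loose cork stopper, 25 diameter, 24 high, a bystander between the modules. Origin: centre of its underside.
There are look-alikes about, which are no part of the job. Leave any blue or pink look-alike of the round_module alone.

How it is judged:
By the outcome, as a careful person would: the job done as asked, in the order asked, and still so for the second after the job is handed in, with the robot touching nothing.
It also fails if it takes over 64 s, if anything falls off the work surface, if the arm or the gripper's body presses on something with over 40 N, if the wrist force passes 120 N, or if a joint passes its speed limit or range.

### The arm

A 6-joint arm with a two-finger parallel gripper is mounted at the origin on a cart in front of the work surface, level with it; the furniture and walls round the work are solid. World frame = base frame: x ahead of the robot, y to its left, z up, the work surface at z = 0. Lengths are in m, angles in degrees, forces in N, time in s.
With the tool pointing down it reaches from about 0.4 to 0.825 m from the base axis. Payload 7 kg.
Tool frame: the origin (TCP) lies on the mounting face of the last link; the fingertips stand 178 mm ahead of it and the grasp point (between the pads) lies 159 mm ahead of it; z points along the fingers, y is the direction in which the jaws open and shut (so a half turn about z gives the same grasp; the last joint's range is limited). The gripper opens to 88 mm and grips with 3 to 60 N. Pads are 19 mm wide; open, the fingers measure 130 mm over their backs; the gripper's body (78 mm by 193 mm) begins 47 mm behind the grasp point.
Start: joints at [85.033, 20.546, 0.682, 0, -70.136, -16.507], TCP at [0.247, 0.628, 0.405] pointing down, gripper open.
Joint ranges: [-176.03, 176.03], [-82.01, 121.73], [-58.28, 71.71], [-173.87, 95.51], [-174.79, -0.11], [-173.66, 173.66]. Speed limits (degrees/s): [136.94, 136.94, 172.46, 180, 180, 180].

### API

Orientations are given as [roll, pitch, yaw] about the fixed x, y, z axes, in that order (R = Rz(yaw) Ry(pitch) Rx(roll)).
In Python, from plant import r gives the robot as it stands. The module is installed in compiled form; this text tells all that it offers.
- The arm moves only by the tool carry_out, never from a script. Its argument "plan" is a list of rows, each a list of 3 entries, a list of its own where there are three numbers: the shift along the tool's x, y, z in m, then the turn, a rotation vector about the tool's x, y, z in degrees, then the closure in counts, from 0 (fully open) to 255 (shut). In form: [[[x, y, z], [ax, ay, az], hand], ...]. A call has 1 to 12 rows; each row shifts and turns the commanded pose from where the row before left it, along the tool's axes as they then stand; what a row does not reach is not made up. A row lasts 1/12 s, in which the tool goes at most 41.7 mm and 7.16 degrees, less where a joint would pass 70% of its speed; a pose out of reach is approached as far as the arm can. A call is refused whole if a number of a shift passes 0.0417 or a number of a turn 7.16, either way. A call with a gripper value outside its range is refused whole. The fingers move at their own pace and stop on an object; "grip_force" is the grip in N (left out, the last holds). Time passes only in rows, so rows that do not move let the fingers close. It gives the time, the measured TCP pose, the force and the opening at its end, in the units of the state.
- r.get_state(): the state, without advancing time (a new reading comes with each control period).
- r.capture(name): name is "side" or "top"; returns the picture (420x560x3 uint8, red, green, blue); there is no depth.
- r.get_calibration(name): a dict with "K" (3x3 intrinsics, pixels), "rvec" (rotation vector, rad) and "tvec" (3), from world to camera coordinates, as OpenCV has them. Camera axes: x right, y down, z forward; pixel columns grow to the right and rows downward; lengths in m; the calibration is good to about 2 mm. A picture is of the moment at which its call begins. get_calibration takes no time and is no camera call.
- r.close_job(): hands the job in, once; it reports no verdict.
The state is a dict: "time_s": time; "joints": joint angles; "qd": joint speeds; "joint_torque": joint torques, N m; "tcp_pos": TCP position; "eef_rot": TCP orientation; "contact_force": force on the tool from outside, world axes, zero at the start; "moment": the same for the moment, N m; "gripper_width": finger opening in m.
Only numpy, scipy, OpenCV 4.12 (cv2) and the standard library are available. Lean on these libraries where they do the work, as an engineer would, in place of code of your own. Each camera call takes 0.05 s, during which the arm holds its last target. There are 200 camera calls.

## Working session

There is one attempt and no reset: what is moved stays moved. The work goes in short steps, Python scripts to look and compute and a tool call to move; the robot and the scene stay as the last step left them, time stands still between calls to the robot, and variables do not carry over. Pictures are saved under pics/ and viewed, about 8 in all and at most 12, crops included, and the job is handed in when it is done.

Besides the shell and the picture viewer there is one more tool, called after "Emit:" in YAML: its name, and indented under it one key for each argument. carry_out: Moves the arm, as the interface text tells. Its arguments: {"type":"object","properties":{"plan":{"type":"array","items":{"type":"array"}},"grip_force":{"type":"number"}},"required":["plan"]}

```bash
mkdir -p pics; python3 - <<'E'
from plant import r
import cv2
for n in ("top","side"):
    im=r.capture(n); cv2.imwrite(f"pics/{n}0.png",im[:,:,::-1])
    c=r.get_calibration(n); print(n,c)
print(r.get_state())
E
```

```text
top {'K': array([[483.52293626,   0.        , 272.45380412],
       [  0.        , 483.52293626, 218.66234117],
       [  0.        ,   0.        ,   1.        ]]), 'rvec': array([ 2.15886237, -2.17647801,  0.17412622]), 'tvec': array([-0.01495614,  0.50750724,  1.04657267])}
side {'K': array([[412.97563567,   0.        , 275.34151473],
       [  0.        , 412.97563567, 216.79282636],
       [  0.        ,   0.        ,   1.        ]]), 'rvec': array([ 2.28273984,  0.04351239, -0.01964091]), 'tvec': array([-0.50886601,  0.02411343,  0.90642553])}
{'time_s': 0.1, 'joints': array([ 8.50335574e+01,  2.05871684e+01,  6.39042095e-01, -1.64296972e-02,
       -7.01353503e+01, -1.65090036e+01]), 'qd': array([ 0.06748242, -0.031645  ,  0.10253344,  0.12021857,  0.13090875,
       -0.02762624]), 'joint_torque': array([-2.18581285e-03, -5.84163201e+01,  2.93749791e+01,  7.01555282e+00,
        1.01801095e-02, -4.25611256e-05]), 'tcp_pos': array([0.24703987, 0.62798756, 0.40382227]), 'eef_rot': array([ 1.79915575e+02, -8.91415669e-03, -2.14810337e+01]), 'contact_force': array([-0.14506203, -0.52666504, -0.38681441]), 'moment': array([ 0.00155912,  0.04249922, -0.00556086]), 'gripper_width': 0.087665487678998}
```

View pics/top0.png

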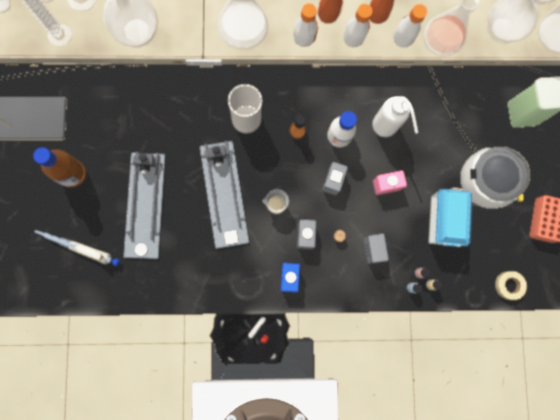

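View pics/side0.png

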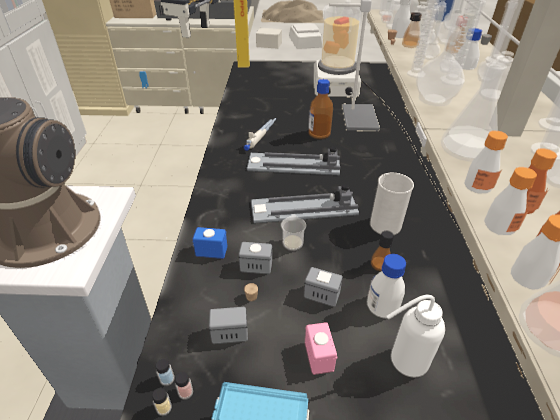

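The top view shows the round nest (tag at 141,250), the square nest (231,238), the round module (307,233), the square module (336,178) and the bare one (377,249). The blue (290,277) and pink (390,182) ones are look-alikes. The side view agrees. Next I'll zoom in for subpixel measurement.

```bash
cat > h.py <<'E'
import numpy as np, cv2
from plant import r
C={n:r.get_calibration(n) for n in("top","side")}
def proj(n,P):
    c=C[n]; return cv2.projectPoints(np.asarray(P,float).reshape(-1,1,3),c["rvec"],c["tvec"],c["K"],None)[0].reshape(-1,2)
def back(n,uv,z):
    c=C[n]; R=cv2.Rodrigues(c["rvec"])[0]; o=-R.T@c["tvec"].ravel()
    uv=np.atleast_2d(np.asarray(uv,float)); d=np.c_[uv,np.ones(len(uv))]@np.linalg.inv(c["K"]).T@R
    return o+d*((z-o[2])/d[:,2])[:,None]
E
python3 - <<'E'
from h import *
im=cv2.imread("pics/top0.png")
a=cv2.resize(im[140:270,115:255],None,fx=5.6,fy=4.6*5.6/5.6*1,interpolation=cv2.INTER_CUBIC)
a=cv2.resize(im[145:265,115:255],None,fx=5,fy=5,interpolation=cv2.INTER_CUBIC)
cv2.imwrite("pics/n.png",a)
b=cv2.resize(im[155:295,260:400],None,fx=4,fy=4,interpolation=cv2.INTER_CUBIC)
s=cv2.imread("pics/side0.png")
cv2.imwrite("pics/m.png",b)
# white blobs in both
for n,i in(("top",im),("side",s)):
    w=((i.min(2)>190)).astype(np.uint8)
    k,l,st,ce=cv2.connectedComponentsWithStats(w)
    for j in range(1,k):
        if 20<st[j,4]<300 and (n=="side" and 140<ce[j][1]<350 and 180<ce[j][0]<370 or n=="top" and 150<ce[j][1]<290 and 120<ce[j][0]<410):
            print(n,ce[j].round(2),st[j,4],back(n,ce[j],.011)[0].round(4),back(n,ce[j],.053)[0].round(4))
g=cv2.cvtColor(im,cv2.COLOR_BGR2GRAY)
for n,cx,cy in(("rn",141,235),("sn",225,225),("rm",307,233),("sm",336,178),("bm",377,249)): print(n,g[cy-2:cy+3:2,cx-16:cx+17:2].tolist())
E
```

```text
top [335.89 175.55] 128 [ 0.6101 -0.1678  0.011 ] [ 0.6008 -0.1608  0.053 ]
top [392.18 179.79] 116 [ 0.5996 -0.2988  0.011 ] [ 0.5907 -0.2868  0.053 ]
top [307.04 232.64] 107 [ 0.4777 -0.0982  0.011 ] [ 0.4735 -0.0939  0.053 ]
top [230.35 236.62] 182 [0.4699 0.076  0.011 ] [0.4659 0.0736 0.053 ]
top [140.29 248.86] 143 [0.4438 0.2776 0.011 ] [0.4409 0.2674 0.053 ]
top [290.43 276.82] 88 [ 0.3782 -0.0589  0.011 ] [ 0.3778 -0.0561  0.053 ]
side [255.26 159.  ] 53 [0.4455 0.2759 0.011 ] [0.4516 0.211  0.053 ]
side [259.9 207.6] 96 [0.4712 0.0743 0.011 ] [0.4755 0.0235 0.053 ]
side [292.28 215.8 ] 25 [0.5452 0.0484 0.011 ] [ 5.444e-01 -5.000e-04  5.300e-02]
side [208.71 232.51] 69 [ 0.3678 -0.013   0.011 ] [ 0.3794 -0.0576  0.053 ]
side [255.18 247.46] 79 [ 0.47   -0.0539  0.011 ] [ 0.4745 -0.0957  0.053 ]
side [323.81 276.32] 126 [ 0.6064 -0.1262  0.011 ] [ 0.6013 -0.1629  0.053 ]
side [321.39 337.83] 148 [ 0.5956 -0.2605  0.011 ] [ 0.5913 -0.2878  0.053 ]
rn [[103, 131, 113, 110, 106, 169, 184, 184, 185, 184, 183, 181, 174, 132, 92, 104, 124], [124, 167, 133, 109, 109, 170, 184, 183, 
[... 414 characters left out ...]
32, 178, 237, 246, 246, 246, 238, 179, 115, 58, 62, 62, 64], [71, 76, 76, 82, 138, 182, 242, 246, 246, 246, 242, 185, 113, 49, 59, 61, 62], [76, 76, 75, 87, 144, 180, 234, 246, 246, 246, 238, 171, 105, 47, 56, 59, 61]]
sm [[72, 73, 72, 95, 156, 209, 245, 246, 246, 246, 244, 186, 117, 64, 65, 67, 55], [75, 73, 75, 112, 166, 216, 245, 246, 246, 246, 239, 158, 91, 56, 65, 66, 62], [75, 75, 80, 135, 173, 176, 203, 228, 242, 244, 220, 140, 67, 50, 65, 67, 68]]
bm [[84, 84, 96, 96, 118, 165, 173, 174, 171, 171, 169, 168, 148, 77, 62, 63, 60], [85, 85, 91, 99, 109, 158, 172, 173, 172, 171, 169, 169, 154, 85, 63, 62, 59], [83, 83, 89, 93, 104, 155, 174, 173, 173, 171, 169, 169, 162, 99, 62, 59, 58]]
```

View pics/n.png

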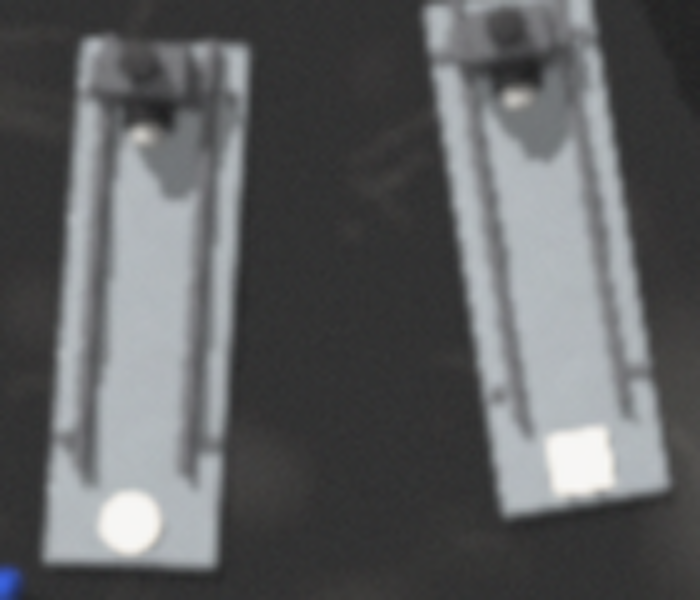

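View pics/m.png

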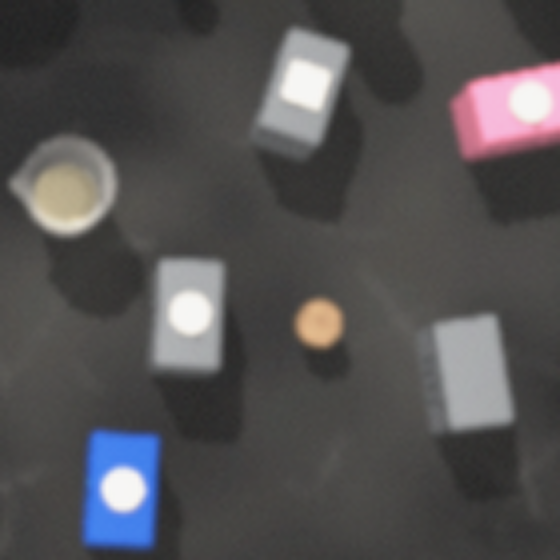

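The nest and module outlines are clear. Round nest front and back edge centres sit at about (141,258) and (148,153). Square nest's are about (232,247) and (217,146). Now I'll fit edges in both cameras.

```bash
cat >> h.py <<'E'
from scipy.ndimage import map_coordinates, gaussian_filter
def edges(n,g,c,yaw,offs,xs,z,w=.008):
    """subpixel edge lines parallel to local x: returns per offset (lateral at x=0, slope deg, rms)"""
    out=[]; u=np.array([np.cos(yaw),np.sin(yaw)]); v=np.array([-u[1],u[0]])
    t=np.arange(-w,w,.0003)
    for o in offs:
        pts=[]
        for x in xs:
            P=np.c_[c+x*u+(o+t)[:,None]*v,np.full(len(t),z)]; q=proj(n,P)
            d=np.abs(np.gradient(gaussian_filter(map_coordinates(g,[q[:,1],q[:,0]],order=1),3)))
            pts.append(t[8:-8][np.argmax(d[8:-8])]+o)
        pts=np.array(pts); k=np.ones(len(pts),bool)
        for _ in range(4):
            p=np.polyfit(xs[k],pts[k],1); e=abs(pts-np.polyval(p,xs)); k=e<max(2*np.median(e),.0007)
        out.append((round(p[1]*1e3,2),round(np.degrees(p[0]),2),round(np.median(e)*1e3,2),int(k.sum())))
    return out
E
python3 - <<'E'
from h import *
G={n:cv2.imread(f"pics/{n}0.png",0).astype(float) for n in C}
off=np.array([115,145])
for nm,f,b,tag in(("round",(129.5,566.5),(165,40),(.4447,.2768)),("square",(586,503),(509,5),(.4706,.0752))):
    w=back("top",[off+np.array(f)/5-.4,off+np.array(b)/5-.4],.008); d=w[1]-w[0]; yaw=np.arctan2(d[1],d[0])
    print(nm,"yaw0",np.degrees(yaw).round(2),np.hypot(*d[:2]).round(4))
    tag=np.array(tag)
    for n in C: print(n,"base",edges(n,G[n],tag,yaw,(-.038,.038),np.arange(.0,.17,.004),.008),"wall top",edges(n,G[n],tag,yaw,(-.0265,-.0205,.0205,.0265),np.arange(.03,.15,.004),.018,.0035))
off=np.array([260,155])
for nm,A in(("rm",[(157,257),(224,260),(221,373),(150,368)]),("sm",[(291,27),(351,43),(312,160),(257,125)]),("bm",[(433,320),(497,314),(514,422),(446,430)])):
    w=back("top",off+np.array(A)/4-.4,.05)[:,:2]; d=(w[0]-w[3]+w[1]-w[2])/2
    print(nm,w.mean(0).round(4),np.degrees(np.arctan2(d[1],d[0])).round(1),[np.hypot(*(w[i]-w[i-1])).round(3) for i in range(4)])
print("brown",back("side",[(383,270)],0),"cup",back("side",[(388,232)],0),"whitecap",back("side",[(383,312)],0),"beaker",back("side",[(292,246)],0),"plunger tips r,s",back("top",[(115+144/5,145+135/5),(115+518/5,145+98/5)],.028))
E
```

```text
round yaw0 -2.4 0.2429
top base [(np.float64(-38.43), np.float64(-0.32), np.float64(0.13), 43), (np.float64(38.69), np.float64(-0.12), np.float64(0.15), 43)] wall top [(np.float64(-25.5), np.float64(0.0), np.float64(0.0), 30), (np.float64(-21.5), np.float64(-0.03), np.float64(0.05), 30), (np.float64(21.5), np.float64(-0.0), np.float64(0.0), 30), (np.float64(25.53), np.float64(-0.06), np.float64(0.05), 28)]
side base [(np.float64(-37.39), np.float64(0.97), np.float64(3.2), 42), (np.float64(37.79), np.float64(2.03), np.float64(1.42), 36)] wall top [(np.float64(-26.05), np.float64(-0.37), np.float64(0.79), 30), (np.float64(-21.6), np.float64(0.0), np.float64(0.0), 30), (np.float64(19.45), np.float64(0.0), np.float64(0.05), 29), (np.float64(25.22), np.float64(0.3), np.float64(0.38), 22)]
square yaw0 8.8 0.2349
top base [(np.float64(-37.52), np.float64(0.06), np.float64(0.15), 42), (np.float64(39.35), np.float64(0.31), np.float64(0.15), 43)] wall top [(np.float64(-27.33), np.float64(-0.02), np.float64(0.23), 28), (np.float64(-20.27), np.float64(0.23), np.float64(0.25), 28), (np.float64(19
[... 378 characters left out ...]
.float64(19.68), np.float64(-0.02), np.float64(0.27), 29), (np.float64(25.97), np.float64(0.06), np.float64(0.62), 29)]
rm [ 0.4726 -0.0932] -3.7 [np.float64(0.061), np.float64(0.037), np.float64(0.062), np.float64(0.039)]
sm [ 0.5988 -0.1599] -19.9 [np.float64(0.059), np.float64(0.035), np.float64(0.071), np.float64(0.036)]
bm [ 0.4401 -0.2492] 5.7 [np.float64(0.061), np.float64(0.036), np.float64(0.06), np.float64(0.038)]
brown [[ 0.7250321  -0.09575793  0.        ]] cup [[0.75335537 0.01521843 0.        ]] whitecap [[ 0.70913506 -0.19631885  0.        ]] beaker [[ 0.54546159 -0.03573849  0.        ]] plunger tips r,s [[0.61603442 0.27001804 0.028     ]
 [0.63264831 0.10185084 0.028     ]]
```

Emit:
carry_out:
  plan:
    - [[0.0238,0.0295,0.0052],[0,0,0],85]
    - [[0.0238,0.0295,0.0052],[0,0,0],85]
    - [[0.0238,0.0295,0.0052],[0,0,0],85]
    - [[0.0238,0.0295,0.0052],[0,0,0],85]
    - [[0.0238,0.0295,0.0052],[0,0,0],85]
    - [[0.0238,0.0295,0.0052],[0,0,0],85]
    - [[0.0238,0.0295,0.0052],[0,0,0],85]
    - [[0.0238,0.0295,0.0052],[0,0,0],85]
    - [[0.0238,0.0295,0.0052],[0,0,0],85]
    - [[0.0238,0.0295,0.0052],[0,0,0],85]
    - [[0.0238,0.0295,0.0052],[0,0,0],85]
    - [[0.0238,0.0295,0.0052],[0,0,0],85]
  grip_force: 15

```text
time_s: 1.1
tcp_pos: [0.3832, 0.1922, 0.3421]
eef_rot: [-180.0, 0.0, -21.4]
contact_force: [0.2, 1.0, -0.3]
gripper_width: 0.0587
```

Emit:
carry_out:
  plan:
    - [[0.0238,0.0295,0.0052],[0,0,0],85]
    - [[0.0238,0.0295,0.0052],[0,0,0],85]
    - [[0.0238,0.0295,0.0052],[0,0,0],85]
    - [[0.0238,0.0295,0.0052],[0,0,0],85]
    - [[0.0238,0.0295,0.0052],[0,0,0],85]
    - [[0.0238,0.0295,0.0052],[0,0,0],85]
    - [[0.0238,0.0295,0.0052],[0,0,0],85]
    - [[0,0,0],[0,0,-6],85]
    - [[0,0,0],[0,0,-6],85]
    - [[0,0,0],[0,0,-6],85]
    - [[0,0,0],[0,0,0],85]

```text
time_s: 2.02
tcp_pos: [0.4626, -0.0596, 0.3055]
eef_rot: [180.0, 0.0, -3.3]
contact_force: [0.4, -0.2, 0.2]
gripper_width: 0.0589
```

```bash
cat > st.py <<'E'
import sys,numpy as np
from plant import r
s=r.get_state(); p=s["tcp_pos"]; e=s["eef_rot"]; y=np.radians(e[2])
print("t",s["time_s"],"tcp",p.round(4),"rpy",e.round(2),"F",s["contact_force"].round(2),"w",round(s["gripper_width"],4),"j",s["joints"].round(0))
if len(sys.argv)>1:
    t=[float(a) for a in sys.argv[1:]]; d=np.array(t[:3])-p
    print("tool shift",np.round([np.cos(y)*d[0]+np.sin(y)*d[1],np.sin(y)*d[0]-np.cos(y)*d[1],-d[2]],4),"turn z",round(e[2]-t[3],2))
E
python3 st.py .4738 -.0948 .194 -3.7
```

```text
t 2.0167 tcp [ 0.4626 -0.0596  0.3055] rpy [ 1.7999e+02  4.0000e-02 -3.2800e+00] F [ 0.39 -0.25  0.25] w 0.0589 j [ 17.   6. -33.  -0. -51.  70.]
tool shift [0.0132 0.0345 0.1115] turn z 0.42
```

Emit:
carry_out:
  plan:
    - [[0.0066,0.0172,0],[0,0,0.4],85]
    - [[0.0066,0.0173,0],[0,0,0],85]
    - [[0,0,0.03],[0,0,0],85]
    - [[0,0,0.03],[0,0,0],85]
    - [[0,0,0.03],[0,0,0],85]
    - [[0,0,0.0215],[0,0,0],85]
    - [[0,0,0],[0,0,0],85]
    - [[0,0,0],[0,0,0],255]
    - [[0,0,0],[0,0,0],255]
    - [[0,0,0],[0,0,0],255]
    - [[0,0,0],[0,0,0],255]
    - [[0,0,0],[0,0,0],255]
  grip_force: 15

```text
time_s: 3.02
tcp_pos: [0.4743, -0.0941, 0.1958]
eef_rot: [-180.0, -0.2, -3.9]
contact_force: [-1.5, 2.0, 9.0]
gripper_width: 0.0359
```

```bash
python3 st.py .5066 .2740 .29 -2.6
```

```text
t 3.0167 tcp [ 0.4743 -0.0941  0.1958] rpy [-1.7996e+02 -1.6000e-01 -3.8700e+00] F [-1.53  2.05  9.01] w 0.0359 j [ 12.  17. -38.   0. -35.  74.]
tool shift [ 0.0074 -0.3695 -0.0942] turn z -1.27
```

Emit:
carry_out:
  plan:
    - [[0,0,-0.01],[0,0,0],255]
    - [[0,0,-0.03],[0,0,0],255]
    - [[0,0,-0.03],[0,0,0],255]
    - [[0,0,-0.03],[0,0,0],255]
    - [[0.0008,-0.0369,0],[0,0,-1.3],255]
    - [[0.0008,-0.0369,0],[0,0,0],255]
    - [[0.0008,-0.0369,0],[0,0,0],255]
    - [[0.0008,-0.0369,0],[0,0,0],255]
    - [[0.0008,-0.0369,0],[0,0,0],255]
    - [[0.0008,-0.0369,0],[0,0,0],255]

```text
time_s: 3.85
tcp_pos: [0.4887, 0.1282, 0.2951]
eef_rot: [-179.9, -0.0, -2.6]
contact_force: [1.5, 0.2, -2.1]
gripper_width: 0.0361
```

Emit:
carry_out:
  plan:
    - [[0.0008,-0.0369,0],[0,0,0],255]
    - [[0.0008,-0.0369,0],[0,0,0],255]
    - [[0.0008,-0.0369,0],[0,0,0],255]
    - [[0.0008,-0.0369,0],[0,0,0],255]
    - [[0,0,0],[0,0,0],255]
    - [[0,0,0],[0,0,0],255]

```text
time_s: 4.35
tcp_pos: [0.4988, 0.2758, 0.2943]
eef_rot: [-180.0, 0.0, -2.4]
contact_force: [-1.3, -1.0, -1.1]
gripper_width: 0.0358
```

```bash
python3 st.py .5066 .2740 .22 -2.6
python3 - <<'E'
from h import *
for n in C: cv2.imwrite(f"pics/{n}1.png",r.capture(n)[:,:,::-1])
a=cv2.imread("pics/side1.png")[100:320,180:460]; b=cv2.imread("pics/top1.png")[120:340,60:340]
cv2.imwrite("pics/c1.png",np.vstack([cv2.resize(a,(380,299)),cv2.resize(b,(380,299))]))
E
```

```text
t 4.35 tcp [0.4988 0.2758 0.2943] rpy [-179.99    0.     -2.45] F [-1.31 -1.04 -1.13] w 0.0358 j [ 49.  16. -21.  -0. -53.  39.]
tool shift [0.0079 0.0014 0.0743] turn z 0.15
```

View pics/c1.png

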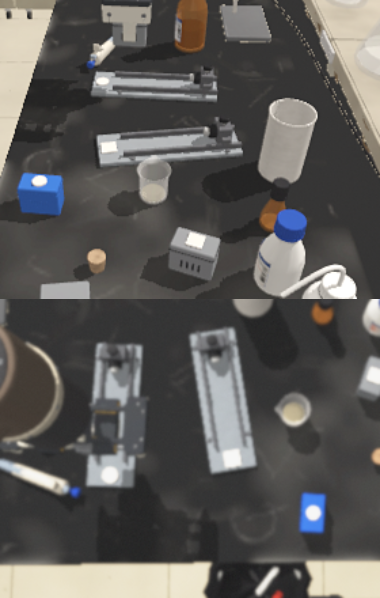

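The pictures show the module in the gripper above the round nest, and nothing else has been disturbed. Next I'll centre it and lower it.

Emit:
carry_out:
  plan:
    - [[0.0079,0.0014,0],[0,0,0.15],255]
    - [[0,0,0.025],[0,0,0],255]
    - [[0,0,0.025],[0,0,0],255]
    - [[0,0,0.024],[0,0,0],255]
    - [[0,0,0],[0,0,0],255]
    - [[0,0,0],[0,0,0],255]
    - [[0,0,0],[0,0,0],255]

```text
time_s: 5.03
tcp_pos: [0.5078, 0.2719, 0.2217]
eef_rot: [-180.0, -0.1, -2.8]
contact_force: [1.0, -0.4, -1.1]
gripper_width: 0.0358
```

```bash
python3 st.py .5066 .2740 .2045 -2.6
python3 - <<'E'
from h import *
for n in C: cv2.imwrite(f"pics/{n}2.png",r.capture(n)[:,:,::-1])
a=cv2.imread("pics/side2.png")[120:200,220:370]; b=cv2.imread("pics/top2.png")[145:265,70:220]
cv2.imwrite("pics/c2.png",np.vstack([cv2.resize(a,(500,267),interpolation=2),cv2.resize(b,(415,332),interpolation=2)[:, :] if 0 else cv2.resize(b,(500,332),interpolation=2)]))
E
```

```text
t 5.0333 tcp [0.5078 0.2719 0.2217] rpy [-1.7996e+02 -7.0000e-02 -2.7500e+00] F [ 0.96 -0.37 -1.09] w 0.0358 j [ 48.  22. -25.   0. -43.  40.]
tool shift [-0.0013 -0.0021  0.0172] turn z -0.15
```

View pics/c2.png

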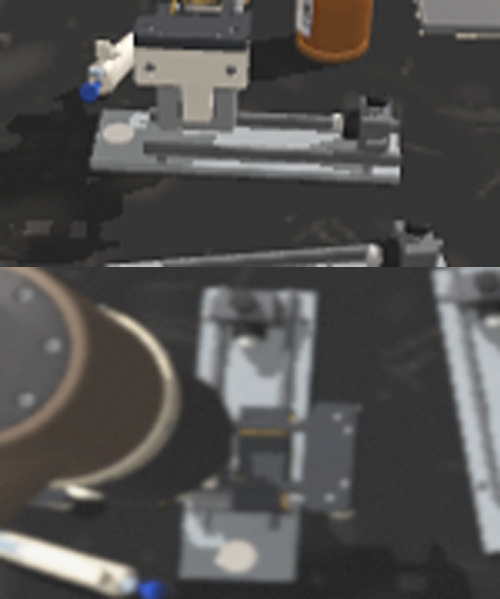

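The pictures show the gripper over the lane entry with the module just above the walls. The TCP reading seems noisy, so I'll average several.

```bash
cat > st.py <<'E'
import sys,numpy as np
from plant import r
k=int(sys.argv[1]); S=[]
for i in range(k):
    if i: r.capture("top")
    S.append(r.get_state())
m=lambda q:np.mean([s[q] for s in S],0)
p=m("tcp_pos"); e=S[0]["eef_rot"].copy(); e[2]=m("eef_rot")[2]; y=np.radians(e[2])
print("t",S[-1]["time_s"],"tcp",p.round(4),"sd",np.std([s["tcp_pos"] for s in S],0).round(4),"yaw",e[2].round(2),"F",m("contact_force").round(2),"sdF",np.std([s["contact_force"] for s in S],0).round(2),"w",round(m("gripper_width"),4))
if len(sys.argv)>2:
    t=[float(a) for a in sys.argv[2:]]; d=np.array(t[:3])-p
    print("tool shift",np.round([np.cos(y)*d[0]+np.sin(y)*d[1],np.sin(y)*d[0]-np.cos(y)*d[1],-d[2]],4),"turn z",round(e[2]-t[3],2))
E
python3 st.py 8 .5066 .2740 .2045 -2.6
```

```text
t 5.4833 tcp [0.5072 0.2723 0.2215] sd [0.0003 0.     0.0005] yaw -2.72 F [-0.31  0.09 -1.69] sdF [0.55 0.6  0.35] w 0.0359
tool shift [-0.0007 -0.0016  0.017 ] turn z -0.12
```

Emit:
carry_out:
  plan:
    - [[0,-0.0016,0],[0,0,-0.1],255]
    - [[0,0,0.004],[0,0,0],255]
    - [[0,0,0.004],[0,0,0],255]
    - [[0,0,0.003],[0,0,0],255]
    - [[0,0,0],[0,0,0],255]
    - [[0,0,0],[0,0,0],255]

```text
time_s: 5.98
tcp_pos: [0.5069, 0.2736, 0.2089]
eef_rot: [180.0, 0.0, -2.6]
contact_force: [0.2, 0.4, -0.1]
gripper_width: 0.0358
```

```bash
python3 st.py 5 .5066 .2740 .2045 -2.6
```

```text
t 6.1833 tcp [0.507  0.2737 0.2092] sd [0.0001 0.0001 0.0002] yaw -2.62 F [ 0.12 -0.06 -1.45] sdF [0.43 0.36 0.69] w 0.0359
tool shift [-0.0004 -0.0002  0.0047] turn z -0.02
```

Emit:
carry_out:
  plan:
    - [[0,0,0.002],[0,0,0],255]
    - [[0,0,0.002],[0,0,0],255]
    - [[0,0,0],[0,0,0],255]
    - [[0,0,0],[0,0,0],255]

```text
time_s: 6.52
tcp_pos: [0.5069, 0.2737, 0.2052]
eef_rot: [180.0, 0.0, -2.6]
contact_force: [0.4, -0.5, -1.9]
gripper_width: 0.0359
```

```bash
python3 st.py 5 .5066 .2740 .2035 -2.6
```

```text
t 6.7167 tcp [0.507  0.2737 0.2053] sd [0.     0.     0.0001] yaw -2.62 F [-0.12  0.26 -1.58] sdF [0.53 0.77 0.34] w 0.0359
tool shift [-0.0004 -0.0002  0.0018] turn z -0.02
```

Emit:
carry_out:
  plan:
    - [[0,0,0.0007],[0,0,0],255]
    - [[0,0,0.0007],[0,0,0],255]
    - [[0,0,0],[0,0,0],255]
    - [[0,0,0],[0,0,0],255]

```text
time_s: 7.05
tcp_pos: [0.507, 0.2738, 0.2039]
eef_rot: [-180.0, 0.0, -2.6]
contact_force: [-0.8, 0.4, -1.4]
gripper_width: 0.0355
```

```bash
python3 st.py 5 .5066 .2740 .2035 -2.6
```

```text
t 7.25 tcp [0.507  0.2738 0.2039] sd [0. 0. 0.] yaw -2.63 F [ 0.02  0.4  -1.6 ] sdF [0.71 0.75 0.35] w 0.0358
tool shift [-0.0004 -0.0002  0.0004] turn z -0.03
```

Emit:
carry_out:
  plan:
    - [[0,0,0.0007],[0,0,0],255]
    - [[0,0,0.0007],[0,0,0],255]
    - [[0,0,0],[0,0,0],255]
    - [[0,0,0],[0,0,0],255]

```text
time_s: 7.58
tcp_pos: [0.5069, 0.2737, 0.2038]
eef_rot: [-180.0, -0.0, -2.6]
contact_force: [-5.9, -1.7, 11.6]
gripper_width: 0.0361
```

```bash
python3 st.py 5 .5066 .2740 .2035 -2.6
```

```text
t 7.7833 tcp [0.5069 0.2737 0.2038] sd [0. 0. 0.] yaw -2.6 F [-4.94 -1.34 11.03] sdF [0.61 0.42 0.4 ] w 0.0361
tool shift [-0.0003 -0.0003  0.0003] turn z -0.0
```

Emit:
carry_out:
  plan:
    - [[0,0,-0.0013],[0,0,0],255]
    - [[0.003,0,0],[0,0,0],255]
    - [[0.007,0,0],[0,0,0],255]
    - [[0.007,0,0],[0,0,0],255]
    - [[0.007,0,0],[0,0,0],255]
    - [[0.007,0,0],[0,0,0],255]
    - [[0.007,0,0],[0,0,0],255]
    - [[0.007,0,0],[0,0,0],255]
    - [[0.005,0,0],[0,0,0],255]
    - [[0,0,0],[0,0,0],255]
    - [[0,0,0],[0,0,0],255]
  grip_force: 6

```text
time_s: 8.7
tcp_pos: [0.5576, 0.2715, 0.2038]
eef_rot: [-180.0, -0.0, -2.6]
contact_force: [1.2, 0.8, 0.6]
gripper_width: 0.0359
```

```bash
python3 st.py 4 .5905 .2702 .2038 -2.6
```

```text
t 8.85 tcp [0.5572 0.2715 0.2038] sd [0.0003 0.     0.    ] yaw -2.63 F [ 0.37  0.31 -0.27] sdF [0.51 0.51 0.76] w 0.0359
tool shift [ 0.0334 -0.0003  0.    ] turn z -0.03
```

Emit:
carry_out:
  plan:
    - [[0.004,0,0],[0,0,0],255]
    - [[0.004,0,0],[0,0,0],255]
    - [[0.004,0,0],[0,0,0],255]
    - [[0.004,0,0],[0,0,0],255]
    - [[0.004,0,0],[0,0,0],255]
    - [[0.003,0,0],[0,0,0],255]
    - [[0,0,0],[0,0,0],255]
    - [[0,0,0],[0,0,0],255]

```text
time_s: 9.52
tcp_pos: [0.5803, 0.2704, 0.2038]
eef_rot: [-180.0, -0.0, -2.6]
contact_force: [0.6, 0.0, -0.1]
gripper_width: 0.0363
```

```bash
python3 st.py 4 .5905 .2702 .2038 -2.6
python3 - <<'E'
from h import *
for n in C: cv2.imwrite(f"pics/{n}3.png",r.capture(n)[:,:,::-1])
a=cv2.imread("pics/side3.png")[120:200,220:370]; b=cv2.imread("pics/top3.png")[145:265,70:220]
cv2.imwrite("pics/c3.png",np.vstack([cv2.resize(a,(500,267),interpolation=2),cv2.resize(b,(500,332),interpolation=2)]))
E
```

```text
t 9.6667 tcp [0.5801 0.2704 0.2038] sd [0.0002 0.     0.    ] yaw -2.63 F [ 0.48  0.25 -0.08] sdF [0.23 0.23 0.5 ] w 0.036
tool shift [ 0.0104 -0.0003  0.    ] turn z -0.03
```

View pics/c3.png

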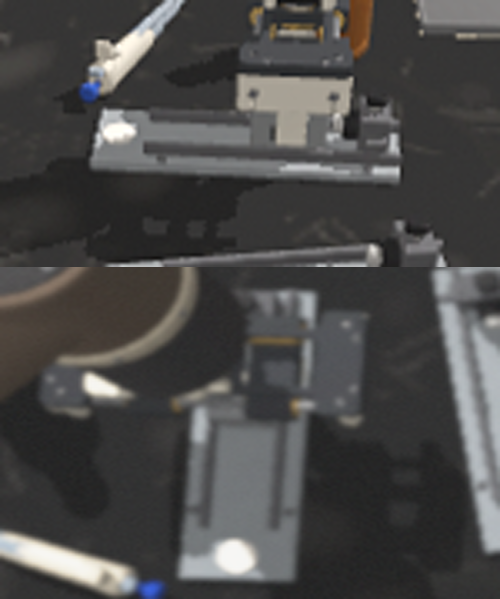

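The module is in the lane, a few mm short of the plunger tip (about (335,125) in the crop). I'll creep from here.

Emit:
carry_out:
  plan:
    - [[0.001,0,0],[0,0,0],255]
    - [[0.001,0,0],[0,0,0],255]
    - [[0.001,0,0],[0,0,0],255]
    - [[0.001,0,0],[0,0,0],255]
    - [[0,0,0],[0,0,0],255]

```text
time_s: 10.18
tcp_pos: [0.5841, 0.2702, 0.2039]
eef_rot: [180.0, -0.0, -2.6]
contact_force: [-0.4, -0.1, 1.0]
gripper_width: 0.0363
```

Emit:
carry_out:
  plan:
    - [[0.001,0,0],[0,0,0],255]
    - [[0.001,0,0],[0,0,0],255]
    - [[0,0,0],[0,0,0],255]

```text
time_s: 10.43
tcp_pos: [0.5861, 0.2701, 0.2038]
eef_rot: [180.0, -0.0, -2.6]
contact_force: [-0.8, -0.1, 0.5]
gripper_width: 0.0358
```

Emit:
carry_out:
  plan:
    - [[0.001,0,0],[0,0,0],255]
    - [[0,0,0],[0,0,0],255]
    - [[0,0,0],[0,0,0],255]

```text
time_s: 10.68
tcp_pos: [0.587, 0.2701, 0.2038]
eef_rot: [180.0, -0.0, -2.6]
contact_force: [0.1, -0.3, 0.9]
gripper_width: 0.0359
```

```bash
python3 st.py 3
```

```text
t 10.7833 tcp [0.587  0.2701 0.2038] sd [0. 0. 0.] yaw -2.62 F [ 0.32 -0.55  0.45] sdF [0.23 0.27 0.39] w 0.036
```

Emit:
carry_out:
  plan:
    - [[0.001,0,0],[0,0,0],255]
    - [[0,0,0],[0,0,0],255]
    - [[0,0,0],[0,0,0],255]

```text
time_s: 11.03
tcp_pos: [0.588, 0.27, 0.2038]
eef_rot: [180.0, -0.0, -2.6]
contact_force: [-0.9, -0.6, 0.5]
gripper_width: 0.036
```

Emit:
carry_out:
  plan:
    - [[0.0007,0,0],[0,0,0],255]
    - [[0,0,0],[0,0,0],255]
    - [[0,0,0],[0,0,0],255]

```text
time_s: 11.28
tcp_pos: [0.5886, 0.27, 0.2038]
eef_rot: [180.0, 0.0, -2.6]
contact_force: [-1.1, 0.4, 0.4]
gripper_width: 0.0357
```

Emit:
carry_out:
  plan:
    - [[0.0007,0,0],[0,0,0],255]
    - [[0,0,0],[0,0,0],255]
    - [[0,0,0],[0,0,0],255]

```text
time_s: 11.53
tcp_pos: [0.5893, 0.27, 0.2038]
eef_rot: [180.0, -0.0, -2.6]
contact_force: [0.2, 0.9, 0.3]
gripper_width: 0.0361
```

Emit:
carry_out:
  plan:
    - [[0.0007,0,0],[0,0,0],255]
    - [[0,0,0],[0,0,0],255]
    - [[0,0,0],[0,0,0],255]

```text
time_s: 11.78
tcp_pos: [0.59, 0.27, 0.2038]
eef_rot: [180.0, 0.0, -2.6]
contact_force: [-1.5, -0.2, 0.3]
gripper_width: 0.0357
```

Emit:
carry_out:
  plan:
    - [[0.0007,0,0],[0,0,0],255]
    - [[0,0,0],[0,0,0],255]
    - [[0,0,0],[0,0,0],255]

```text
time_s: 12.03
tcp_pos: [0.5902, 0.2699, 0.2039]
eef_rot: [180.0, 0.1, -2.6]
contact_force: [-4.8, 1.3, 3.6]
gripper_width: 0.0361
```

Emit:
carry_out:
  plan:
    - [[0.0007,0,0],[0,0,0],255]
    - [[0,0,0],[0,0,0],255]
    - [[0,0,0],[0,0,0],255]

```text
time_s: 12.28
tcp_pos: [0.5907, 0.2699, 0.2038]
eef_rot: [180.0, 0.1, -2.6]
contact_force: [-6.3, 2.0, 3.4]
gripper_width: 0.0361
```

```bash
python3 st.py 4
```

```text
t 12.4333 tcp [0.5907 0.27   0.2038] sd [0. 0. 0.] yaw -2.63 F [-6.44  1.86  3.32] sdF [0.56 0.38 0.13] w 0.0359
```

Emit:
carry_out:
  plan:
    - [[0,0,0],[0,0,0],85]
    - [[0,0,0],[0,0,0],85]
    - [[0,0,0],[0,0,0],85]
    - [[0,0,-0.01],[0,0,0],85]
    - [[0,0,-0.03],[0,0,0],85]
    - [[0,0,-0.03],[0,0,0],85]
    - [[0,0,-0.03],[0,0,0],85]
    - [[0,0,0],[0,0,0],85]

```text
time_s: 13.1
tcp_pos: [0.5933, 0.2708, 0.3117]
eef_rot: [-179.7, -0.5, -2.6]
contact_force: [0.0, 2.1, 1.7]
gripper_width: 0.0582
```

```bash
python3 st.py 1 .6010 -.1618 .30 -20
```

```text
t 13.1 tcp [0.5933 0.2708 0.3117] sd [0. 0. 0.] yaw -2.56 F [0.02 2.13 1.73] sdF [0. 0. 0.] w 0.0582
tool shift [0.027  0.4318 0.0117] turn z 17.44
```

Emit:
carry_out:
  plan:
    - [[0.002,0.036,0],[0,0,0],85]
    - [[0.002,0.036,0],[0,0,0],85]
    - [[0.002,0.036,0],[0,0,0],85]
    - [[0.002,0.036,0],[0,0,0],85]
    - [[0.002,0.036,0],[0,0,0],85]
    - [[0.002,0.036,0],[0,0,0],85]
    - [[0.003,0.036,0],[0,0,0],85]
    - [[0.003,0.036,0],[0,0,0],85]
    - [[0.003,0.036,0],[0,0,0],85]
    - [[0.003,0.036,0],[0,0,0],85]
    - [[0.003,0.036,0],[0,0,0],85]
    - [[0,0.036,0],[0,0,0],85]

```text
time_s: 14.1
tcp_pos: [0.5988, -0.1648, 0.3047]
eef_rot: [180.0, -0.1, -2.6]
contact_force: [1.5, 0.1, 0.7]
gripper_width: 0.0586
```

Emit:
carry_out:
  plan:
    - [[0,0,0],[0,0,6],85]
    - [[0,0,0],[0,0,6],85]
    - [[0,0,0],[0,0,5.4],85]
    - [[0,0,0],[0,0,0],85]
    - [[0,0,0],[0,0,0],85]

```text
time_s: 14.52
tcp_pos: [0.5986, -0.1631, 0.3044]
eef_rot: [-180.0, -0.0, -19.9]
contact_force: [0.2, 0.8, 0.1]
gripper_width: 0.0587
```

```bash
python3 st.py 2 .6010 -.1618 .197 -20
python3 - <<'E'
from h import *
for n in C: cv2.imwrite(f"pics/{n}4.png",r.capture(n)[:,:,::-1])
a=cv2.imread("pics/side4.png")[130:330,180:460]; b=cv2.imread("pics/top4.png")[130:270,100:400]
cv2.imwrite("pics/c4.png",np.vstack([cv2.resize(a,(420,300),interpolation=2),cv2.resize(b,(600,280),interpolation=2)[:,:420]]))
E
```

```text
t 14.5667 tcp [ 0.5987 -0.163   0.3043] sd [0.     0.0001 0.    ] yaw -19.85 F [-0.13  0.81 -0.18] sdF [0.33 0.03 0.23] w 0.0584
tool shift [ 0.0018 -0.0019  0.1073] turn z 0.15
```

View pics/c4.png

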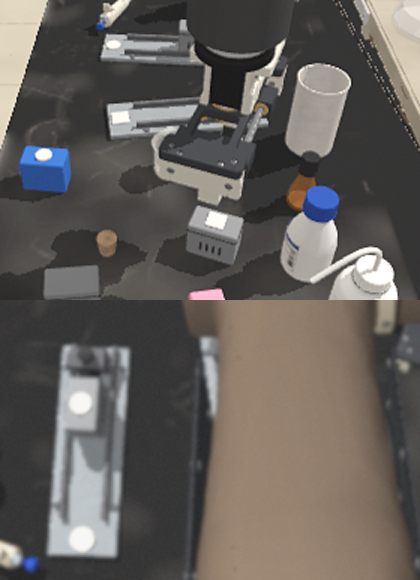

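The round module stands against its stop in the round lane, and the gripper is above the square-tagged module at about (213,230) in the crop.

Emit:
carry_out:
  plan:
    - [[0.0018,-0.0019,0.01],[0,0,0.15],85]
    - [[0,0,0.03],[0,0,0],85]
    - [[0,0,0.03],[0,0,0],85]
    - [[0,0,0.027],[0,0,0],85]
    - [[0,0,0.01],[0,0,0],85]
    - [[0,0,0],[0,0,0],85]
    - [[0,0,0],[0,0,0],85]
    - [[0,0,0],[0,0,0],255]
    - [[0,0,0],[0,0,0],255]
    - [[0,0,0],[0,0,0],255]
    - [[0,0,0],[0,0,0],255]
    - [[0,0,0],[0,0,0],255]
  grip_force: 15

```text
time_s: 15.67
tcp_pos: [0.6013, -0.1617, 0.198]
eef_rot: [-180.0, -0.1, -20.2]
contact_force: [-0.9, 0.9, 5.0]
gripper_width: 0.0357
```

```bash
python3 st.py 2
```

```text
t 15.7167 tcp [ 0.6013 -0.1617  0.198 ] sd [0. 0. 0.] yaw -20.16 F [-1.05  0.35  5.62] sdF [0.11 0.58 0.64] w 0.0359
```

Emit:
carry_out:
  plan:
    - [[0,0,-0.01],[0,0,0],255]
    - [[0,0,-0.03],[0,0,0],255]
    - [[0,0,-0.03],[0,0,0],255]
    - [[0,0,-0.03],[0,0,0],255]
    - [[-0.0188,-0.026,0],[0,0,0],255]
    - [[-0.0188,-0.026,0],[0,0,0],255]
    - [[-0.0188,-0.026,0],[0,0,0],255]
    - [[-0.0188,-0.026,0],[0,0,0],255]
    - [[-0.0188,-0.026,0],[0,0,0],255]
    - [[-0.0188,-0.026,0],[0,0,0],255]
    - [[-0.0188,-0.026,0],[0,0,0],255]
    - [[-0.0188,-0.026,0],[0,0,0],255]

```text
time_s: 16.72
tcp_pos: [0.5306, 0.0866, 0.2974]
eef_rot: [-180.0, 0.0, -20.2]
contact_force: [1.3, 0.2, -1.0]
gripper_width: 0.0357
```

Emit:
carry_out:
  plan:
    - [[0,0,0],[0,0,-5.8],255]
    - [[0,0,0],[0,0,-5.8],255]
    - [[0,0,0],[0,0,-5.8],255]
    - [[0,0,0],[0,0,-5.8],255]
    - [[0,0,0],[0,0,-5.8],255]
    - [[0,0,0],[0,0,0],255]
    - [[0,0,0],[0,0,0],255]

```text
time_s: 17.3
tcp_pos: [0.5313, 0.0853, 0.2971]
eef_rot: [-180.0, 0.0, 8.6]
contact_force: [0.4, 0.3, -1.9]
gripper_width: 0.0359
```

```bash
python3 st.py 3 .5318 .0850 .222 9.0
```

```text
t 17.4 tcp [0.5314 0.0853 0.2971] sd [0.     0.     0.0001] yaw 8.63 F [-0.03  0.63 -1.96] sdF [0.37 0.23 0.08] w 0.0359
tool shift [0.0004 0.0003 0.0751] turn z -0.37
```

Emit:
carry_out:
  plan:
    - [[0.0004,0.0003,0],[0,0,-0.37],255]
    - [[0,0,0.025],[0,0,0],255]
    - [[0,0,0.025],[0,0,0],255]
    - [[0,0,0.025],[0,0,0],255]
    - [[0,0,0],[0,0,0],255]
    - [[0,0,0],[0,0,0],255]
    - [[0,0,0],[0,0,0],255]

```text
time_s: 17.98
tcp_pos: [0.5326, 0.0854, 0.223]
eef_rot: [180.0, -0.1, 9.2]
contact_force: [-0.3, 0.2, -0.9]
gripper_width: 0.0359
```

```bash
python3 st.py 3 .5318 .0850 .207 9.0
python3 - <<'E'
from h import *
for n in C: cv2.imwrite(f"pics/{n}5.png",r.capture(n)[:,:,::-1])
a=cv2.imread("pics/side5.png")[150:230,220:370]; b=cv2.imread("pics/top5.png")[135:255,165:315]
cv2.imwrite("pics/c5.png",np.vstack([cv2.resize(a,(500,267),interpolation=2),cv2.resize(b,(415,332),interpolation=2) if 0 else cv2.resize(b,(500,332),interpolation=2)]))
E
```

```text
t 18.0833 tcp [0.5327 0.0855 0.2233] sd [0.     0.     0.0002] yaw 9.2 F [-0.06 -0.45 -1.09] sdF [0.21 0.47 0.14] w 0.0359
tool shift [-0.001   0.0003  0.0163] turn z 0.2
```

View pics/c5.png

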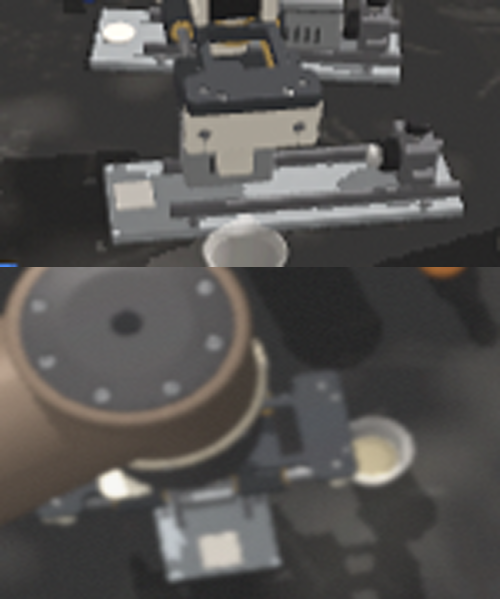

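The gripper is over the square lane entry. Its body passes above the beaker, with about 40 mm of clearance at final height. Lowering now.

Emit:
carry_out:
  plan:
    - [[-0.0007,0.0003,0],[0,0,0.2],255]
    - [[0,0,0.004],[0,0,0],255]
    - [[0,0,0.004],[0,0,0],255]
    - [[0,0,0.003],[0,0,0],255]
    - [[0,0,0],[0,0,0],255]
    - [[0,0,0],[0,0,0],255]

```text
time_s: 18.68
tcp_pos: [0.5312, 0.0847, 0.2104]
eef_rot: [180.0, 0.0, 9.0]
contact_force: [-0.3, -0.3, -1.8]
gripper_width: 0.0364
```

```bash
python3 st.py 3 .5318 .0850 .206 9.0
```

```text
t 18.7833 tcp [0.5313 0.0847 0.2106] sd [0.0001 0.     0.0001] yaw 9.0 F [-0.39 -0.26 -2.04] sdF [0.36 0.06 0.22] w 0.036
tool shift [ 0.0005 -0.0002  0.0046] turn z -0.0
```

Inside the walls with no contact; down to the floor.

Emit:
carry_out:
  plan:
    - [[0,0,0.002],[0,0,0],255]
    - [[0,0,0.002],[0,0,0],255]
    - [[0,0,0],[0,0,0],255]
    - [[0,0,0],[0,0,0],255]

```text
time_s: 19.12
tcp_pos: [0.5312, 0.0847, 0.2067]
eef_rot: [180.0, 0.0, 9.0]
contact_force: [-0.1, -0.2, -2.0]
gripper_width: 0.0359
```

```bash
python3 st.py 3 .5318 .0850 .206 9.0
```

```text
t 19.2167 tcp [0.5313 0.0847 0.2068] sd [0.     0.     0.0001] yaw 9.0 F [ 0.27 -0.25 -1.62] sdF [0.36 0.39 0.31] w 0.0359
tool shift [ 0.0005 -0.0002  0.0008] turn z -0.0
```

Emit:
carry_out:
  plan:
    - [[0,0,0.0006],[0,0,0],255]
    - [[0,0,0.0006],[0,0,0],255]
    - [[0,0,0],[0,0,0],255]
    - [[0,0,0],[0,0,0],255]

```text
time_s: 19.55
tcp_pos: [0.5313, 0.0848, 0.206]
eef_rot: [-180.0, -0.0, 9.0]
contact_force: [-1.9, 0.7, 2.9]
gripper_width: 0.0358
```

```bash
python3 st.py 3 .5318 .0850 .206 9.0
```

```text
t 19.65 tcp [0.5313 0.0848 0.206 ] sd [0. 0. 0.] yaw 9.0 F [-2.2   0.41  4.13] sdF [0.21 0.27 1.06] w 0.0359
tool shift [ 0.0005 -0.0002 -0.    ] turn z 0.0
```

Emit:
carry_out:
  plan:
    - [[0,0,-0.0006],[0,0,0],255]
    - [[0.003,0,0],[0,0,0],255]
    - [[0.007,0,0],[0,0,0],255]
    - [[0.007,0,0],[0,0,0],255]
    - [[0.007,0,0],[0,0,0],255]
    - [[0.007,0,0],[0,0,0],255]
    - [[0.007,0,0],[0,0,0],255]
    - [[0.007,0,0],[0,0,0],255]
    - [[0.005,0,0],[0,0,0],255]
    - [[0,0,0],[0,0,0],255]
    - [[0,0,0],[0,0,0],255]
  grip_force: 6

```text
time_s: 20.57
tcp_pos: [0.5809, 0.0925, 0.2061]
eef_rot: [180.0, 0.0, 9.0]
contact_force: [0.2, -0.2, -2.5]
gripper_width: 0.0358
```

```bash
python3 st.py 3 .6073 .0969 .206 9.0
```

```text
t 20.6667 tcp [0.5806 0.0925 0.2061] sd [0.0002 0.     0.    ] yaw 8.98 F [-0.01 -0.14 -2.31] sdF [0.15 0.17 0.3 ] w 0.0359
tool shift [ 0.027  -0.0002  0.0001] turn z -0.02
```

Emit:
carry_out:
  plan:
    - [[0.004,0,0],[0,0,0],255]
    - [[0.004,0,0],[0,0,0],255]
    - [[0.004,0,0],[0,0,0],255]
    - [[0.003,0,0],[0,0,0],255]
    - [[0,0,0],[0,0,0],255]
    - [[0,0,0],[0,0,0],255]

```text
time_s: 21.17
tcp_pos: [0.5956, 0.0949, 0.2061]
eef_rot: [180.0, 0.0, 9.0]
contact_force: [0.1, 0.3, -2.5]
gripper_width: 0.0363
```

```bash
python3 st.py 3 .6073 .0969 .206 9.0
```

```text
t 21.2667 tcp [0.5955 0.0949 0.2061] sd [0.0001 0.     0.    ] yaw 8.99 F [-0.37  0.07 -2.21] sdF [0.3  0.23 0.21] w 0.036
tool shift [ 0.012  -0.0002  0.0001] turn z -0.01
```

Emit:
carry_out:
  plan:
    - [[0.001,0,0],[0,0,0],255]
    - [[0.001,0,0],[0,0,0],255]
    - [[0.001,0,0],[0,0,0],255]
    - [[0.001,0,0],[0,0,0],255]
    - [[0.001,0,0],[0,0,0],255]
    - [[0,0,0],[0,0,0],255]

```text
time_s: 21.77
tcp_pos: [0.6007, 0.0958, 0.2063]
eef_rot: [-180.0, -0.0, 9.0]
contact_force: [1.3, 1.0, -2.3]
gripper_width: 0.036
```

Emit:
carry_out:
  plan:
    - [[0.001,0,0],[0,0,0],255]
    - [[0.001,0,0],[0,0,0],255]
    - [[0,0,0],[0,0,0],255]

```text
time_s: 22.02
tcp_pos: [0.6026, 0.096, 0.2063]
eef_rot: [180.0, -0.0, 9.0]
contact_force: [-0.1, 0.3, -0.9]
gripper_width: 0.0363
```

Emit:
carry_out:
  plan:
    - [[0.001,0,0],[0,0,0],255]
    - [[0,0,0],[0,0,0],255]
    - [[0,0,0],[0,0,0],255]

```text
time_s: 22.27
tcp_pos: [0.6034, 0.0962, 0.2062]
eef_rot: [180.0, 0.0, 9.0]
contact_force: [-0.5, 0.0, -1.0]
gripper_width: 0.0358
```

Emit:
carry_out:
  plan:
    - [[0.001,0,0.0002],[0,0,0],255]
    - [[0,0,0],[0,0,0],255]
    - [[0,0,0],[0,0,0],255]

```text
time_s: 22.52
tcp_pos: [0.6045, 0.0963, 0.2061]
eef_rot: [180.0, -0.0, 9.0]
contact_force: [0.7, -0.5, -1.8]
gripper_width: 0.0361
```

Emit:
carry_out:
  plan:
    - [[0.0007,0,0],[0,0,0],255]
    - [[0,0,0],[0,0,0],255]
    - [[0,0,0],[0,0,0],255]

```text
time_s: 22.77
tcp_pos: [0.6051, 0.0964, 0.2061]
eef_rot: [-180.0, -0.0, 9.0]
contact_force: [-0.1, -0.1, -2.0]
gripper_width: 0.036
```

Emit:
carry_out:
  plan:
    - [[0.0007,0,0],[0,0,0],255]
    - [[0,0,0],[0,0,0],255]
    - [[0,0,0],[0,0,0],255]

```text
time_s: 23.02
tcp_pos: [0.6058, 0.0966, 0.2061]
eef_rot: [-180.0, -0.0, 9.0]
contact_force: [-0.8, -0.0, -0.9]
gripper_width: 0.0363
```

Emit:
carry_out:
  plan:
    - [[0.0007,0,0],[0,0,0],255]
    - [[0,0,0],[0,0,0],255]
    - [[0,0,0],[0,0,0],255]

```text
time_s: 23.27
tcp_pos: [0.6065, 0.0966, 0.2061]
eef_rot: [-180.0, -0.0, 9.0]
contact_force: [-0.2, -0.7, -1.1]
gripper_width: 0.036
```

Emit:
carry_out:
  plan:
    - [[0.0007,0,0],[0,0,0],255]
    - [[0,0,0],[0,0,0],255]
    - [[0,0,0],[0,0,0],255]

```text
time_s: 23.52
tcp_pos: [0.6071, 0.0967, 0.2061]
eef_rot: [180.0, 0.0, 9.0]
contact_force: [-0.7, 0.4, -1.0]
gripper_width: 0.036
```

Emit:
carry_out:
  plan:
    - [[0.0007,0,0],[0,0,0],255]
    - [[0,0,0],[0,0,0],255]
    - [[0,0,0],[0,0,0],255]

```text
time_s: 23.77
tcp_pos: [0.6074, 0.0968, 0.2061]
eef_rot: [180.0, 0.1, 9.0]
contact_force: [-5.1, 0.3, 3.1]
gripper_width: 0.036
```

Emit:
carry_out:
  plan:
    - [[0.0007,0,0],[0,0,0],255]
    - [[0,0,0],[0,0,0],255]
    - [[0,0,0],[0,0,0],255]

```text
time_s: 24.02
tcp_pos: [0.6078, 0.0969, 0.206]
eef_rot: [180.0, 0.1, 9.0]
contact_force: [-6.6, 0.8, 3.2]
gripper_width: 0.0358
```

Emit:
carry_out:
  plan:
    - [[0,0,0],[0,0,0],85]
    - [[0,0,0],[0,0,0],85]
    - [[0,0,0],[0,0,0],85]
    - [[0,0,-0.01],[0,0,0],85]
    - [[0,0,-0.03],[0,0,0],85]
    - [[0,0,-0.03],[0,0,0],85]
    - [[0,0,-0.03],[0,0,0],85]
    - [[0,0,-0.03],[0,0,0],85]
    - [[0,0,-0.03],[0,0,0],85]
    - [[-0.017,-0.033,-0.01],[0,0,0],85]
    - [[-0.017,-0.033,-0.01],[0,0,0],85]
    - [[-0.017,-0.033,-0.01],[0,0,0],85]

```text
time_s: 25.02
tcp_pos: [0.542, 0.187, 0.3979]
eef_rot: [-179.9, -0.1, 8.9]
contact_force: [1.0, -0.2, 0.0]
gripper_width: 0.0582
```

Emit:
carry_out:
  plan:
    - [[-0.017,-0.033,0],[0,0,0],85]
    - [[-0.017,-0.033,0],[0,0,0],85]
    - [[-0.017,-0.033,0],[0,0,0],85]
    - [[-0.017,-0.033,0],[0,0,0],85]
    - [[-0.017,-0.033,0],[0,0,0],85]
    - [[-0.017,-0.033,0],[0,0,0],85]
    - [[-0.017,-0.033,0],[0,0,0],85]
    - [[-0.017,-0.033,0],[0,0,0],85]
    - [[-0.017,-0.033,0],[0,0,0],85]
    - [[-0.017,-0.033,0],[0,0,0],85]
    - [[-0.017,-0.033,0],[0,0,0],85]
    - [[0,0,0],[0,0,0],85]

```text
time_s: 26.02
tcp_pos: [0.2982, 0.5203, 0.3967]
eef_rot: [-179.9, -0.1, 9.2]
contact_force: [1.2, 0.3, 0.4]
gripper_width: 0.0582
```

```bash
python3 st.py 2
python3 - <<'E'
from h import *
for n in C: cv2.imwrite(f"pics/{n}6.png",r.capture(n)[:,:,::-1])
a=cv2.imread("pics/side6.png")[130:350,190:390]; b=cv2.imread("pics/top6.png")[140:290,110:410]
cv2.imwrite("pics/c6.png",np.vstack([cv2.resize(a[:95],(600,285),interpolation=2),cv2.resize(b,(600,300),interpolation=2)]))
for nm,o,y in(("round",(.5566,.2717),-2.6),("square",(.5812,.0929),9.0)):
    u=np.array([np.cos(np.radians(y)),np.sin(np.radians(y))]); o=np.array(o)
    for n in C:
        i=cv2.imread(f"pics/{n}6.png"); w=(i.min(2)>185).astype(np.uint8)
        k,l,st,ce=cv2.connectedComponentsWithStats(w)
        for c,s in zip(ce[1:],st[1:]):
            d=back(n,c,.061)[0][:2]-o; L=np.array([u@d,u[0]*d[1]-u[1]*d[0]])
            if s[4]>25 and abs(L[1])<.03 and abs(L[0]-.02)<.05: print(nm,n,"module tag at nest mm",(L*1e3).round(1),s[4])
E
```

```text
t 26.0667 tcp [0.2988 0.5194 0.3966] sd [0.0005 0.0009 0.0001] yaw 9.21 F [1.   0.36 0.29] sdF [0.21 0.02 0.12] w 0.0583
round top module tag at nest mm [32.6  0.8] 121
round side module tag at nest mm [33.4 -2.8] 36
square top module tag at nest mm [25.8  0.5] 142
square side module tag at nest mm [26.2 -2.5] 71
```

View pics/c6.png

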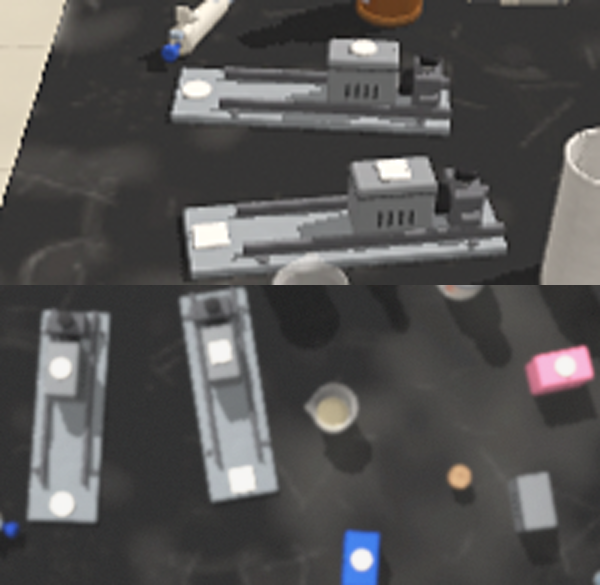

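```bash
python3 -c "
from plant import r
print(r.close_job(), r.get_state()['time_s'])"
```

```text
the job is handed in; nothing more can be done
the job is handed in; nothing more can be done
```

Both tagged modules are in their matching nests, upright, and slid back against their end stops. I did the round one first, then the square one. The job was handed in at about 26 s of the 64 s allowed.

- **Feeling for the stops:** I slid each module with a 6 N grip and small steps. The push force rose sharply to about 5 N and then 6.5 N, well below the 18 N at which the sleeve slips. Contact came with the module's centre at nest x of about 33.5 mm (round) and 26.6 mm (square). That fits the plunger positions seen in the first picture.
- **Last pictures:** Both modules stand in their lanes at nest x of about 33 mm and 26 mm, with no plunger tip showing. The untagged module, beaker, cork and look-alikes appear unmoved, and the arm was well clear.
- **What I could not confirm:** The two cameras disagree by about 3 mm sideways in the lanes, which I put down mostly to calibration. I did not measure plunger travel directly or push again after letting go. "Fully in" therefore rests on the force felt plus the final positions, which agree to within about 1 mm.

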